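# Set out the tasting row by shade

## Robot

A 6-joint arm with a two-finger parallel gripper is mounted at the origin on the work surface. World frame = base frame: x ahead of the robot, y to its left, z up, the work surface at z = 0. Lengths are in mm, angles in rad, forces in N, time in s.
With the tool pointing down it reaches from about 350 to 975 mm from the base axis. Payload 7.1 kg.
Tool frame: the origin (TCP) lies midway between the tips of the shut fingers; the grasp point (between the pads) lies 19 mm behind it (ctrl.grasp_offset is the distance from the TCP to the grasp point, in mm); z points along the fingers, y is the line along which they close (so a half turn about z gives the same grasp; the last joint's range is limited). The gripper opens to 88 mm and grips with 3 to 60 N. Pads are 20 mm wide; open, the fingers measure 115 mm over their backs; the gripper's body (75 mm by 178 mm) begins 61 mm behind the grasp point.
Start: joints at [-1.299, 0.423, 1.63, -0, 1.089, -0.019], TCP at [179.217, -598.737, 222.675] pointing down, gripper open.
Joint ranges: [-3, 3], [-0.9, 2.11], [0.09, 2.58], [-1.31, 4.45], [0.11, 2.69], [-2.54, 2.54]. Speed limits (rad/s): [2.39, 2.39, 3.01, 3.14, 3.14, 3.14].

## Interface

Orientations are given as a rotation vector (axis times angle).
In Python, from workcell import ctrl gives the robot as it stands. The module is installed in compiled form; this text tells all that it offers.
- The arm moves only by the tool servo_tool, never from a script. Its argument "rows" is a list of rows, each a list of 7 numbers: the turn, a rotation vector about the tool's x, y, z as a fraction of full scale, then the shift along the tool's x, y, z as a fraction of full scale, then the finger opening in mm, from 0 to 87.8. A call has 1 to 10 rows; each row is the pose to reach, as a shift and turn from the pose commanded when the call began, along the tool's axes at that moment; what a row does not reach only later rows make up. Full scale, the value 1, is 20 cm for a shift and 1.5 rad for a turn. A row lasts 1/8 s, in which the tool goes at most 62.5 mm and 10.7 degrees, less where a joint would pass 70% of its speed; a pose out of reach is approached as far as the arm can. A call with a number of a shift or a turn outside -1 to 1 is refused whole. A call with a gripper value outside its range is refused whole. The fingers move at their own pace and stop on an object; the grip force is fixed at half the most. Time passes only in rows, so rows that repeat a pose let the fingers close. It gives the time, the measured TCP pose, the force, the opening and the grip force at its end, in the units of the state.
- ctrl.get_obs(): the state, without advancing time (a new reading comes with each control period).
- ctrl.get_image(name): name is "scene" or "top"; returns (picture, depth): 420x560x3 uint8, red, green, blue; 420x560 float32, mm along the optical axis (not along the pixel's ray), 0 where there is no reading.
- ctrl.camera_info(name): a dict with "intrinsics" (3x3 intrinsics, pixels), "R" (3x3) and "t" (3): a world point X has camera coordinates R X + t. Camera axes: x right, y down, z forward; pixel columns grow to the right and rows downward; lengths in mm; the calibration is good to about 2 mm. A picture is of the moment at which its call begins. camera_info takes no time and is no camera call.
- ctrl.close_job(): hands the job in; it is judged then, once.
The state is a dict: "t": time; "qpos": joint angles; "qvel": joint speeds; "joint_torque": joint torques, N m; "ee_pos": TCP position; "orientation": TCP orientation; "ft_force": force on the tool from outside, world axes, zero at the start; "moment": the same for the moment, N m; "width": finger opening in mm; "grasp_force": force on a finger pad.
Only numpy, scipy, OpenCV 4.12 (cv2) and the standard library are available. Lean on these libraries where they do the work, as an engineer would, in place of code of your own. Each camera call takes 0.05 s, during which the arm holds its last target. There are 200 camera calls.

## Task

Set out the tasting row: put the four brown-to-ivory chocolates on the white tray, one centred on each gold ring, in order of shade from the lightest at the white-card end to the darkest at the black-card end. Set each one down standing upright (do not drop it or tip it over), and leave the red one where it is.

Things in the scene. Friction and masses are not known exactly. Their poses are not given: they have to be found in the camera images.
- choc_white: the lightest: ivory-white domed chocolate, round, 44 mm diameter, 34 mm tall: straight upright side for the lowest 18 mm, then a rounded dome; three tiny gold flecks on top; about 40 g; origin at the centre of its flat underside, z up out of the dome; loose, standing on the counter (z = 0) at the start
- choc_caramel: second lightest: golden caramel brown domed chocolate, round, 44 mm diameter, 34 mm tall: straight upright side for the lowest 18 mm, then a rounded dome; three tiny gold flecks on top; about 40 g; origin at the centre of its flat underside, z up out of the dome; loose, standing on the counter (z = 0) at the start
- choc_milk: second darkest: mid-brown milk domed chocolate, round, 44 mm diameter, 34 mm tall: straight upright side for the lowest 18 mm, then a rounded dome; three tiny gold flecks on top; about 40 g; origin at the centre of its flat underside, z up out of the dome; loose, standing on the counter (z = 0) at the start
- choc_dark: the darkest: almost black dark domed chocolate, round, 44 mm diameter, 34 mm tall: straight upright side for the lowest 18 mm, then a rounded dome; three tiny gold flecks on top; about 40 g; origin at the centre of its flat underside, z up out of the dome; loose, standing on the counter (z = 0) at the start
- mark_1: one of four identical gilt ring marks (54 mm outside diameter, flat, 1 mm, no obstacle) printed in a straight row, 75 mm apart, on a fixed white ceramic tray; the row runs along the tray's y axis and mark_1 is number 1 counted from its -y end; origin at the ring's centre, on the tray top, which is 10 mm above the counter; the tray is 80 mm (x) by 440 mm (y)
- mark_2: one of four identical gilt ring marks (54 mm outside diameter, flat, 1 mm, no obstacle) printed in a straight row, 75 mm apart, on a fixed white ceramic tray; the row runs along the tray's y axis and mark_2 is number 2 counted from its -y end; origin at the ring's centre, on the tray top, which is 10 mm above the counter; the tray is 80 mm (x) by 440 mm (y)
- mark_3: one of four identical gilt ring marks (54 mm outside diameter, flat, 1 mm, no obstacle) printed in a straight row, 75 mm apart, on a fixed white ceramic tray; the row runs along the tray's y axis and mark_3 is number 3 counted from its -y end; origin at the ring's centre, on the tray top, which is 10 mm above the counter; the tray is 80 mm (x) by 440 mm (y)
- mark_4: one of four identical gilt ring marks (54 mm outside diameter, flat, 1 mm, no obstacle) printed in a straight row, 75 mm apart, on a fixed white ceramic tray; the row runs along the tray's y axis and mark_4 is number 4 counted from its -y end; origin at the ring's centre, on the tray top, which is 10 mm above the counter; the tray is 80 mm (x) by 440 mm (y)
- card_black: small black leaning card on a foot, 42 mm wide along the row, 40 mm deep, 40 mm tall, fixed on the tray 75 mm beyond the last mark at one end of the row (beside mark_1 or mark_4, it changes): this is the dark end; an equal white card stands at the other, light end; origin at the centre of its underside, on the tray top
- candy_red: red sweet of the same shape, size and origin as the chocolates (44 mm diameter, 34 mm tall), loose, standing among them on the counter; to be left where it is. Two small blue dishes of nibs (52 mm wide, 23 mm tall, fixed, not listed) also stand among the chocolates; all these neighbours have gaps of at least 25 mm between them
Things that resemble listed ones, but are neither listed nor needed, are in the scene too. Leave any pink or purple look-alike of the choc_white alone.

How it is judged (in metres and radians):
At the end, for the whole second after the job is handed in: Each of the four chocolates stands upright (within 0.12 rad) and at rest on the tray, its centre within 12 mm of its own ring's centre: ivory on the ring farthest from the black card, then caramel, then milk, and dark on the ring next to the black card (((horizontal distance between card_black and mark_4 below 0.15 m and horizontal distance between choc_white and mark_1 below 0.012 m and horizontal distance between choc_caramel and mark_2 below 0.012 m and horizontal distance between choc_milk and mark_3 below 0.012 m and horizontal distance between choc_dark and mark_4 below 0.012 m) or (horizontal distance between card_black and mark_1 below 0.15 m and horizontal distance between choc_white and mark_4 below 0.012 m and horizontal distance between choc_caramel and mark_3 below 0.012 m and horizontal distance between choc_milk and mark_2 below 0.012 m and horizontal distance between choc_dark and mark_1 below 0.012 m)) and height (world z) of choc_white between 0.006 and 0.015 m and angle between each of choc_white, choc_caramel, choc_milk, choc_dark's own z axis and vertical below 0.12 rad and linear speed of each of choc_white, choc_caramel, choc_milk, choc_dark below 0.02 m/s and angular speed of each of choc_white, choc_caramel, choc_milk, choc_dark below 0.2 rad/s and height (world z) of choc_caramel between 0.006 and 0.015 m and height (world z) of choc_milk between 0.006 and 0.015 m and height (world z) of choc_dark between 0.006 and 0.015 m); the robot touches nothing.
It fails at once if one of the four chocolates is dropped or thrown (moves faster than 0.7 m/s out of the fingers) ((linear speed of choc_white above 0.7 m/s and contact force between the fingers and choc_white below 0.02 N) or (linear speed of choc_caramel above 0.7 m/s and contact force between the fingers and choc_caramel below 0.02 N) or (linear speed of choc_milk above 0.7 m/s and contact force between the fingers and choc_milk below 0.02 N) or (linear speed of choc_dark above 0.7 m/s and contact force between the fingers and choc_dark below 0.02 N)).
It fails at once if one of the four chocolates is tipped over (more than 1 rad) (angle between any of choc_white, choc_caramel, choc_milk, choc_dark's own z axis and vertical above 1 rad).
It fails at once if the red sweet is displaced by more than 15 mm (distance of candy_red from where it was at the start of the episode above 0.015 m).
It also fails if it takes over 83 s, if anything falls off the work surface, if the arm or the gripper's body presses on something with over 40 N, if the wrist force passes 120 N, or if a joint passes its speed limit or range.

## Working session

There is one attempt and no reset: what is moved stays moved. The work goes in short steps, Python scripts to look and compute and a tool call to move; the robot and the scene stay as the last step left them, time stands still between calls to the robot, and variables do not carry over. Pictures are saved under pics/ and viewed, at most 14 in all, crops included, and the job is handed in when it is done.

Besides the shell and the picture viewer there is one more tool, called after "Request:" by a JSON object that holds its "op" and its "data", one argument or row to a line. servo_tool: Moves the arm, as the interface text tells. Its arguments: {"type":"object","properties":{"rows":{"type":"array","items":{"type":"array","items":{"type":"number"}}}},"required":["rows"]}

```bash
mkdir -p pics
python3 - <<'E'
from workcell import ctrl
import cv2
for n in("top","scene"):
    p,d=ctrl.get_image(n); cv2.imwrite(f"pics/{n}0.png",p[:,:,::-1]); c=ctrl.camera_info(n); print(n,c)
o=ctrl.get_obs(); print(o["t"],o["ee_pos"],o["orientation"],o["width"],ctrl.grasp_offset)
E
```

```text
top {'intrinsics': array([[475.04000927,   0.        , 280.78526475],
       [  0.        , 475.04000927, 210.85496247],
       [  0.        ,   0.        ,   1.        ]]), 'R': array([[-0.0180575 , -0.9992476 , -0.03432447],
       [-0.98046662,  0.02442203, -0.19516347],
       [ 0.1958549 ,  0.03012983, -0.98016991]]), 't': array([-4.40294018e-01,  5.78112294e+02,  8.94458574e+02])}
scene {'intrinsics': array([[381.32699345,   0.        , 274.09930735],
       [  0.        , 381.32699345, 213.04201583],
       [  0.        ,   0.        ,   1.        ]]), 'R': array([[ 0.83530248,  0.54966166, -0.01190939],
       [ 0.42514421, -0.65950911, -0.61991946],
       [-0.34860031,  0.51275705, -0.78457506]]), 't': array([-475.00687191, -238.19816234, 1000.97502007])}
0.1 [ 179.10096919 -598.28388741  221.99295133] [-3.10711366e+00 -4.55047122e-01  2.66653421e-04] 87.2932069715857 18.700000000000003
```

View pics/top0.png

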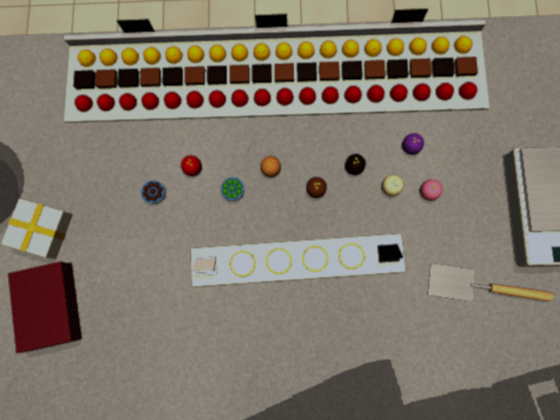

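View pics/scene0.png

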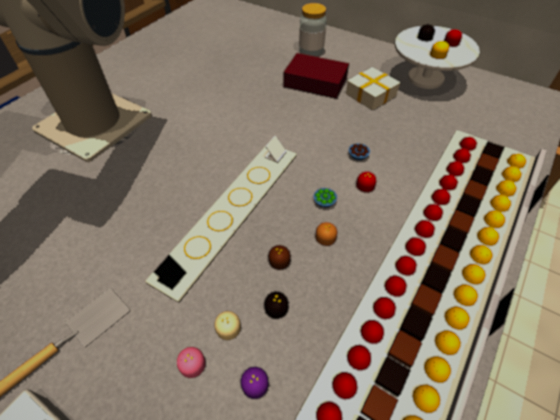

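The top view shows the red sweet at (191,165), dishes at (152,191) and (232,189), caramel (270,166), milk (316,187), dark (355,163) and ivory (393,185). Purple (413,143) and pink (431,189) are decoys. The rings are at x = 243 to 351, y ≈ 260. The black card is on the right (390,253), which is the -y end, so dark goes to mark_1. The scene view agrees.

```bash
cat > h.py <<'E'
import numpy as np, cv2
from workcell import ctrl
def ray(n,uv):
    c=ctrl.camera_info(n); R,t=c["R"],c["t"]
    return -R.T@t, R.T@np.linalg.inv(c["intrinsics"])@np.array([uv[0],uv[1],1.])
def plane(n,uv,z):
    o,d=ray(n,uv); return o+d*(z-o[2])/d[2]
def px(n,X):
    c=ctrl.camera_info(n); p=c["intrinsics"]@(c["R"]@X+c["t"]); return p[:2]/p[2]
def tri(a,b):
    A=[];y=[]
    for n,uv in (a,b):
        o,d=ray(n,uv); d/=np.linalg.norm(d); P=np.eye(3)-np.outer(d,d); A.append(P); y.append(P@o)
    return np.linalg.solve(sum(A),sum(y))
def blob(img,uv,r,kind):
    """centroid of the object near uv: differs from the local background"""
    u,v=int(round(uv[0])),int(round(uv[1])); w=img[v-r:v+r+1,u-r:u+r+1].astype(float)
    ring=np.concatenate([w[0],w[-1],w[:,0],w[:,-1]]); bg=np.median(ring,0)
    yy,xx=np.mgrid[-r:r+1,-r:r+1]
    m=((np.abs(w-bg).sum(2)>60)).astype(np.uint8)
    m=cv2.morphologyEx(m,cv2.MORPH_OPEN,np.ones((3,3),np.uint8))
    cs,_=cv2.findContours(m,cv2.RETR_EXTERNAL,cv2.CHAIN_APPROX_NONE)
    c=max(cs,key=cv2.contourArea); (x,y),(a,b),_=cv2.fitEllipse(c)
    return np.array([x+u-r,y+v-r]),(round(a,1),round(b,1))
E
python3 - <<'E'
from h import *
np.set_printoptions(precision=1,suppress=True)
T=ctrl.get_image("top")[0];S=ctrl.get_image("scene")[0]
for n,a,b in [("red",(191,165),(367,181)),("caramel",(270,166),(326,233)),("milk",(316,187),(279,257)),("dark",(355,163),(276,305)),("white",(393,185),(227,324)),("pink",(431,189),(190,361)),("purple",(413,143),(254,382)),("dish1",(152,191),(359,152)),("green",(232,189),(325,198))]:
    ua,sa=blob(T,a,16,0);ub,sb=blob(S,b,18,0)
    print(n,ua,sa,ub,sb,"tri",tri(("top",ua),("scene",ub)),"planes15",plane("top",ua,15)[:2],plane("scene",ub,15)[:2])
for n,l in (("top",[(351,256),(315,259),(279,261),(243,264)]),("scene",[(198,247),(220,221),(240,197),(259,175)])):
    I=T if n=="top" else S
    h=I.astype(float); m=((h[...,0]-h[...,2])>45).astype(np.uint8)
    for u,v in l:
        k=np.zeros_like(m); k[v-17:v+18,u-17:u+18]=1
        cs,_=cv2.findContours(m*k,cv2.RETR_EXTERNAL,cv2.CHAIN_APPROX_NONE)
        c=max(cs,key=cv2.contourArea); e=cv2.fitEllipse(c); print(n,e,plane(n,e[0],10.5))
E
```

```text
red [190.9 165.9] (21.4, 23.1) [365.8 181.9] (21.6, 22.4) tri [692.2 181.6   8.6] planes15 [689.7 179.8] [694.1 176. ]
caramel [270.1 166.9] (20.6, 22.7) [325.8 234. ] (23.4, 24.5) tri [685.2  10.2   6.9] planes15 [682.5   9.6] [687.5   5.1]
milk [315.8 187.6] (20.9, 23.5) [279.  257.3] (24.4, 26.4) tri [636.6 -86.5   7.7] planes15 [634.5 -86.4] [639.3 -90. ]
dark [354.7 164.5] (21.5, 23.7) [276.  304.7] (26.3, 29.2) tri [ 685.  -171.     8.2] planes15 [ 682.8 -170.3] [ 686.9 -173.4]
white [391.1 186.4] (18.0, 23.9) [227.7 326.1] (25.6, 28.4) tri [ 636.  -246.4    3.1] planes15 [ 633. -244.] [ 640.  -249.5]
pink [429.9 190.3] (21.8, 23.4) [191.2 362.3] (29.3, 31.1) tri [ 624.6 -326.6    5.5] planes15 [ 622.4 -323.8] [ 627.9 -327.9]
purple [412.3 144. ] (21.5, 24.0) [254.4 382.4] (29.9, 33.6) tri [ 727.3 -296.5    7.4] planes15 [ 724.7 -294.6] [ 728.8 -297.8]
dish1 [153.2 192.3] (23.7, 24.8) [358.3 152.6] (19.7, 22.1) tri [636.1 262.7   5.2] planes15 [633.4 259.4] [639.6 252.4]
green [232.2 189.7] (23.3, 25.2) [324.5 198.9] (22.4, 24.3) tri [637.8  92.3   4. ] planes15 [634.7  90.5] [
[... 334 characters left out ...]
 25.26657485961914), 129.4774169921875) [482.7  -4.4  10.5]
top ((242.1346893310547, 263.39385986328125), (24.80539894104004, 25.406335830688477), 30.698287963867188) [478.7  70.3  10.5]
scene ((196.90480041503906, 247.0437469482422), (23.11546516418457, 28.656740188598633), 70.91309356689453) [ 490.9 -154.9   10.5]
scene ((219.41323852539062, 220.49781799316406), (21.14678382873535, 26.976301193237305), 78.46817779541016) [487.3 -80.1  10.5]
scene ((239.7549285888672, 196.486572265625), (19.30274772644043, 25.566484451293945), 83.2719497680664) [483.7  -5.2  10.5]
scene ((258.2867431640625, 174.79522705078125), (17.854679107666016, 23.985620498657227), 86.92845153808594) [480.3  69.5  10.5]
```

Request:
{"op": "servo_tool", "data": {
  "rows": [
    [0,0,0.06,0.2,-0.2,0,56],
    [0,0,0.12,0.4,-0.4,0,56],
    [0,0,0.194,0.6,-0.6,0,56],
    [0,0,0.194,0.8,-0.8,0,56],
    [0,0,0.194,1,-1,0,56],
    [0,0,0.194,1,-1,0,56]
  ]
}}

```text
t: 0.95
ee_pos: [314.4, -346.8, 222.6]
orientation: [-3.141, -0.007, 0.001]
ft_force: [0.1, -0.7, 0.9]
width: 55.7
grasp_force: 0.0
```

Request:
{"op": "servo_tool", "data": {
  "rows": [
    [0,0,0,0.25,-0.06,0.08,56],
    [0,0,0,0.5,-0.13,0.15,56],
    [0,0,0,0.75,-0.19,0.23,56],
    [0,0,0,1,-0.25,0.3,56]
  ]
}}

```text
t: 1.45
ee_pos: [514.9, -300.5, 162.0]
orientation: [3.141, -0.001, 0.0]
ft_force: [0.2, -0.7, 0.8]
width: 55.6
grasp_force: 0.0
```

Request:
{"op": "servo_tool", "data": {
  "rows": [
    [0,0,0,0.2,-0.06,0.08,56],
    [0,0,0,0.4,-0.13,0.15,56],
    [0,0,0,0.62,-0.25,0.3,56],
    [0,0,0,0.62,-0.25,0.3,56],
    [0,0,0,0.62,-0.25,0.3,56]
  ]
}}

```text
t: 2.08
ee_pos: [636.9, -250.7, 102.3]
orientation: [-3.142, 0.0, 0.002]
ft_force: [0.6, -0.7, -0.2]
width: 56.4
grasp_force: 0.0
```

Run:
```python
from h import *
o=ctrl.get_obs();print(o["t"],o["ee_pos"],o["orientation"],o["qpos"])
T=ctrl.get_image("top")[0];S=ctrl.get_image("scene")[0]
I=np.hstack([cv2.resize(T[90:290,280:480],(400,400)),cv2.resize(S[230:430,130:330],(400,400))]);cv2.imwrite("pics/a1.png",I[:,:,::-1])
```

```text
2.075 [ 636.85357208 -250.68567999  102.25532394] [-3.14154864e+00  4.86827663e-04  1.63510655e-03] [-3.92230521e-01  6.47684566e-01  1.55677313e+00 -4.43312632e-04
  9.38113616e-01  1.17913804e+00]
```

View pics/a1.png

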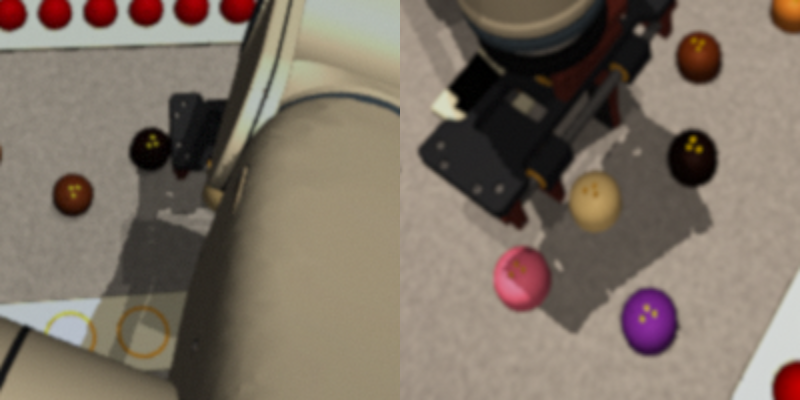

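The scene crop (right) shows the open fingers above the ivory chocolate at about (595,200), closing along y. The neighbours are clear. Descending and gripping.

Request:
{"op": "servo_tool", "data": {
  "rows": [
    [0,0,0,0.005,-0.012,0.15,56],
    [0,0,0,0.005,-0.012,0.3,56],
    [0,0,0,0.005,-0.012,0.42,56],
    [0,0,0,0.005,-0.012,0.47,56],
    [0,0,0,0.005,-0.012,0.495,56],
    [0,0,0,0.005,-0.012,0.495,38],
    [0,0,0,0.005,-0.012,0.495,38],
    [0,0,0,0.005,-0.012,0.495,38],
    [0,0,0,0.005,-0.012,0.495,38]
  ]
}}

```text
t: 3.3
ee_pos: [639.0, -247.6, 4.5]
orientation: [3.141, -0.0, 0.002]
ft_force: [0.0, 0.4, 3.6]
width: 43.1
grasp_force: 30.0
```

Request:
{"op": "servo_tool", "data": {
  "rows": [
    [0,0,0,0,0,-0.1,38],
    [0,0,0,0,0,-0.22,38],
    [0,0,0,0,0,-0.36,38],
    [0,0,0,-0.05,-0.1,-0.38,38],
    [0,0,0,-0.15,-0.3,-0.38,38],
    [0,0,0,-0.27,-0.53,-0.38,38],
    [0,0,0,-0.4,-0.79,-0.38,38]
  ]
}}

```text
t: 4.18
ee_pos: [558.7, -88.6, 81.6]
orientation: [3.141, -0.002, 0.005]
ft_force: [1.6, -0.8, -0.8]
width: 43.1
grasp_force: 30.0
```

Request:
{"op": "servo_tool", "data": {
  "rows": [
    [0,0,0,-0.12,-0.24,0,38],
    [0,0,0,-0.24,-0.48,0,38],
    [0,0,0,-0.34,-0.68,0,38],
    [0,0,0,-0.39,-0.77,0,38],
    [0,0,0,-0.4,-0.8,0,38],
    [0,0,0,-0.4,-0.8,0,38],
    [0,0,0,-0.4,-0.8,0,38]
  ]
}}

```text
t: 5.05
ee_pos: [479.4, 69.9, 80.1]
orientation: [-3.142, 0.002, -0.002]
ft_force: [0.6, 0.8, -1.2]
width: 43.3
grasp_force: 30.0
```

Run:
```python
from h import *
o=ctrl.get_obs();print(o["t"],o["ee_pos"],o["orientation"],o["width"])
T=ctrl.get_image("top")[0];S=ctrl.get_image("scene")[0]
u,v=px("scene",np.array([479.5,70,10]));print(u,v)
S2=S[100:250,160:360];T2=T[200:350,180:380]
I=np.hstack([cv2.resize(T2,(400,300)),cv2.resize(S2,(400,300))]);cv2.imwrite("pics/a2.png",I[:,:,::-1])
```

```text
5.05 [479.36213825  69.93657495  80.05703704] [-3.14156621e+00  1.69211325e-03 -1.53803806e-03] 43.32039252095683
258.1173588116119 174.67946504059123
```

View pics/a2.png

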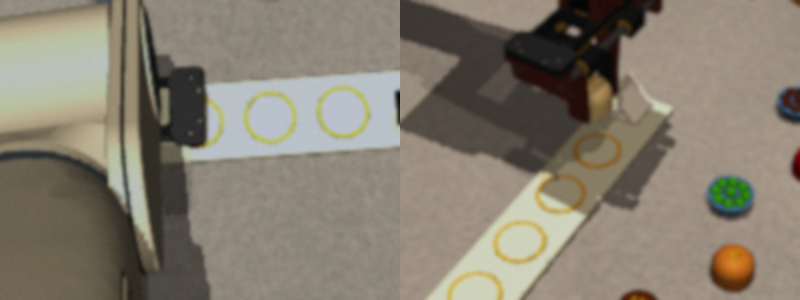

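The picture shows the ivory chocolate held at (597,100), above ring 4 at (597,150) in the scene crop. Lowering gently.

Request:
{"op": "servo_tool", "data": {
  "rows": [
    [0,0,0,0,0,0.1,38],
    [0,0,0,0,0,0.2,38],
    [0,0,0,0,0,0.27,38],
    [0,0,0,0,0,0.3,38],
    [0,0,0,0,0,0.315,38],
    [0,0,0,0,0,0.325,38],
    [0,0,0,0,0,0.325,38]
  ]
}}

```text
t: 6.02
ee_pos: [478.8, 70.6, 15.0]
orientation: [-3.142, 0.0, -0.001]
ft_force: [-0.8, 0.3, -0.0]
width: 43.0
grasp_force: 30.0
```

Request:
{"op": "servo_tool", "data": {
  "rows": [
    [0,0,0,0,0,0.004,38],
    [0,0,0,0,0,0.006,38],
    [0,0,0,0,0,0.006,38]
  ]
}}

```text
t: 6.4
ee_pos: [478.9, 70.7, 14.4]
orientation: [-3.141, 0.0, -0.001]
ft_force: [-1.5, 0.2, 8.9]
width: 43.2
grasp_force: 30.0
```

Request:
{"op": "servo_tool", "data": {
  "rows": [
    [0,0,0,0,0,0,56],
    [0,0,0,0,0,0,56],
    [0,0,0,0,0,0,56],
    [0,0,0,0,0,-0.08,56],
    [0,0,0,0,0,-0.2,56],
    [0,0,0,0,0,-0.34,56],
    [0,0,0,0.12,0.04,-0.4,56],
    [0,0,0,0.32,0.1,-0.4,56],
    [0,0,0,0.6,0.18,-0.4,56],
    [0,0,0,0.85,0.25,-0.4,56]
  ]
}}

```text
t: 7.65
ee_pos: [650.5, 20.0, 95.0]
orientation: [-3.142, 0.0, -0.002]
ft_force: [0.6, 0.6, -0.5]
width: 55.7
grasp_force: 0.0
```

Request:
{"op": "servo_tool", "data": {
  "rows": [
    [0,0,0,0.12,0.04,0.05,56],
    [0,0,0,0.18,0.06,0.1,56],
    [0,0,0,0.18,0.06,0.15,56],
    [0,0,0,0.18,0.06,0.15,56]
  ]
}}

```text
t: 8.15
ee_pos: [682.4, 8.9, 62.3]
orientation: [-3.141, -0.0, 0.005]
ft_force: [0.3, 0.1, 0.6]
width: 55.9
grasp_force: 0.0
```

Run:
```python
from h import *
np.set_printoptions(precision=1,suppress=True)
o=ctrl.get_obs();print(o["t"],o["ee_pos"],o["orientation"],o["width"])
T=ctrl.get_image("top")[0];S=ctrl.get_image("scene")[0]
S2=S[100:250,200:400];T2=T[180:330,180:380]
I=np.hstack([cv2.resize(T2,(400,300)),cv2.resize(S2,(400,300))]);cv2.imwrite("pics/a3.png",I[:,:,::-1])
```

```text
8.15 [682.4   8.9  62.3] [-3.1 -0.   0. ] 55.939486278021405
```

View pics/a3.png

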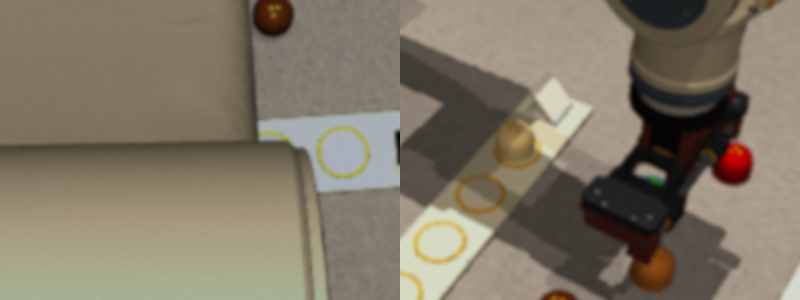

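The ivory chocolate stands upright in ring 4 (516,140 in the scene crop). The gripper is over the caramel (653,268).

Request:
{"op": "servo_tool", "data": {
  "rows": [
    [0,0,0,0.005,0,0.1,56],
    [0,0,0,0.005,0,0.2,56],
    [0,0,0,0.005,0,0.26,56],
    [0,0,0,0.005,0,0.29,56],
    [0,0,0,0.005,0,0.29,56],
    [0,0,0,0.005,0,0.29,38],
    [0,0,0,0.005,0,0.29,38],
    [0,0,0,0.005,0,0.29,38],
    [0,0,0,0.005,0,0.29,38]
  ]
}}

```text
t: 9.38
ee_pos: [686.0, 8.5, 6.1]
orientation: [-3.142, 0.0, -0.002]
ft_force: [0.4, -0.1, 3.1]
width: 43.1
grasp_force: 30.0
```

Request:
{"op": "servo_tool", "data": {
  "rows": [
    [0,0,0,0,0,-0.1,38],
    [0,0,0,0,0,-0.2,38],
    [0,0,0,-0.08,0.005,-0.25,38],
    [0,0,0,-0.25,0.02,-0.25,38],
    [0,0,0,-0.5,0.03,-0.25,38],
    [0,0,0,-0.75,0.05,-0.25,38],
    [0,0,0,-0.93,0.06,-0.25,38],
    [0,0,0,-1,0.065,-0.25,38],
    [0,0,0,-1,0.065,-0.25,38],
    [0,0,0,-1,0.065,-0.25,38]
  ]
}}

```text
t: 10.62
ee_pos: [487.8, -4.4, 56.1]
orientation: [3.142, -0.0, 0.004]
ft_force: [0.5, 0.3, -0.2]
width: 43.4
grasp_force: 30.0
```

Request:
{"op": "servo_tool", "data": {
  "rows": [
    [0,0,0,-0.018,0,0.06,38],
    [0,0,0,-0.018,0,0.13,38],
    [0,0,0,-0.018,0,0.17,38],
    [0,0,0,-0.018,0,0.19,38],
    [0,0,0,-0.018,0,0.198,38],
    [0,0,0,-0.018,0,0.201,38],
    [0,0,0,-0.018,0,0.201,38]
  ]
}}

```text
t: 11.5
ee_pos: [481.5, -4.4, 16.0]
orientation: [-3.142, 0.0, 0.001]
ft_force: [-4.2, -0.1, 12.9]
width: 43.4
grasp_force: 30.0
```

Request:
{"op": "servo_tool", "data": {
  "rows": [
    [0,0,0,0,0,0,56],
    [0,0,0,0,0,0,56],
    [0,0,0,0,0,0,56],
    [0,0,0,0,0,-0.08,56],
    [0,0,0,0,0,-0.2,56],
    [0,0,0,0.05,0.03,-0.3,56],
    [0,0,0,0.2,0.11,-0.33,56],
    [0,0,0,0.45,0.24,-0.3,56],
    [0,0,0,0.68,0.37,-0.25,56],
    [0,0,0,0.775,0.415,-0.24,56]
  ]
}}

```text
t: 12.75
ee_pos: [639.4, -89.0, 64.1]
orientation: [3.141, -0.002, 0.003]
ft_force: [-0.3, 0.0, -0.4]
width: 56.0
grasp_force: 0.0
```

Request:
{"op": "servo_tool", "data": {
  "rows": [
    [0,0,0,0,0,0.02,56],
    [0,0,0,0,0,0.02,56]
  ]
}}

```text
t: 13.0
ee_pos: [635.4, -86.9, 59.1]
orientation: [-3.141, 0.0, 0.003]
ft_force: [-0.6, -0.0, -0.4]
width: 56.2
grasp_force: 0.0
```

Run:
```python
from h import *
np.set_printoptions(precision=1,suppress=True)
o=ctrl.get_obs();print(o["t"],o["ee_pos"],o["orientation"],o["width"])
S=ctrl.get_image("scene")[0]
cv2.imwrite("pics/a4.png",cv2.resize(S[130:280,180:380],(800,600))[:,:,::-1])
```

```text
13.0 [635.4 -86.9  59.1] [-3.1  0.   0. ] 56.166584507580055
```

View pics/a4.png

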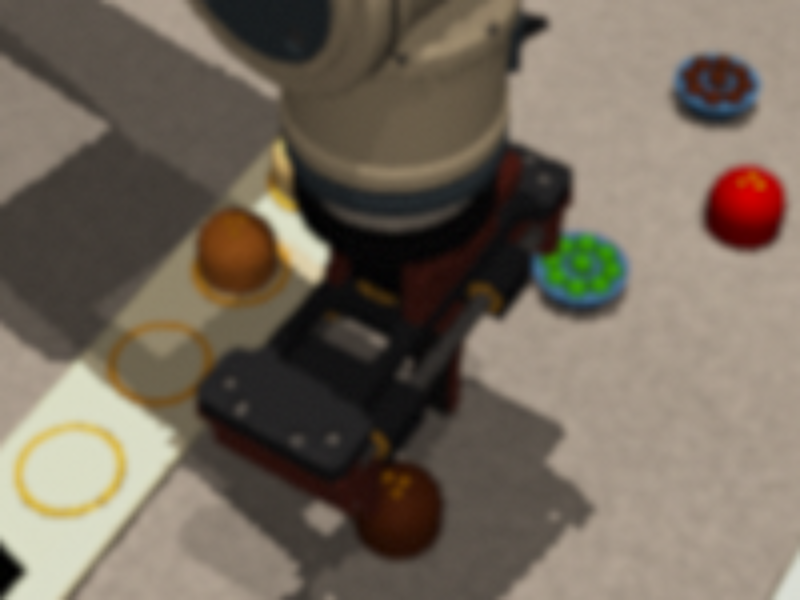

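The caramel stands in ring 3 at (237,250), close to centred. The gripper is above the milk chocolate (400,510).

Request:
{"op": "servo_tool", "data": {
  "rows": [
    [0,0,0,0.005,0,0.1,56],
    [0,0,0,0.005,0,0.2,56],
    [0,0,0,0.005,0,0.25,56],
    [0,0,0,0.005,0,0.275,56],
    [0,0,0,0.005,0,0.275,56],
    [0,0,0,0.005,0,0.275,38],
    [0,0,0,0.005,0,0.275,38],
    [0,0,0,0.005,0,0.275,38],
    [0,0,0,0.005,0,0.275,38]
  ]
}}

```text
t: 14.18
ee_pos: [638.4, -87.6, 4.8]
orientation: [3.141, -0.0, 0.002]
ft_force: [-0.8, -0.9, 3.8]
width: 42.9
grasp_force: 30.0
```

Request:
{"op": "servo_tool", "data": {
  "rows": [
    [0,0,0,0,0,-0.1,38],
    [0,0,0,0,0,-0.2,38],
    [0,0,0,-0.08,-0.005,-0.25,38],
    [0,0,0,-0.25,-0.01,-0.25,38],
    [0,0,0,-0.48,-0.03,-0.25,38],
    [0,0,0,-0.66,-0.035,-0.25,38],
    [0,0,0,-0.74,-0.04,-0.25,38],
    [0,0,0,-0.755,-0.04,-0.25,38],
    [0,0,0,-0.755,-0.04,-0.25,38],
    [0,0,0,-0.755,-0.04,-0.25,38]
  ]
}}

```text
t: 15.42
ee_pos: [488.3, -79.6, 54.4]
orientation: [3.141, -0.0, 0.002]
ft_force: [-0.3, 0.3, -0.4]
width: 43.3
grasp_force: 30.0
```

Request:
{"op": "servo_tool", "data": {
  "rows": [
    [0,0,0,0,0,0.06,38],
    [0,0,0,0,0,0.13,38],
    [0,0,0,0,0,0.17,38],
    [0,0,0,0,0,0.19,38],
    [0,0,0,0,0,0.198,38],
    [0,0,0,0,0,0.2,38],
    [0,0,0,0,0,0.2,38]
  ]
}}

```text
t: 16.3
ee_pos: [486.4, -79.3, 14.8]
orientation: [-3.141, 0.0, 0.001]
ft_force: [-3.4, 0.8, 7.1]
width: 43.4
grasp_force: 30.0
```

Request:
{"op": "servo_tool", "data": {
  "rows": [
    [0,0,0,0,0,0,56],
    [0,0,0,0,0,0,56],
    [0,0,0,0,0,0,56],
    [0,0,0,0,0,-0.08,56],
    [0,0,0,0,0,-0.2,56],
    [0,0,0,0.05,0.03,-0.3,56],
    [0,0,0,0.25,0.12,-0.33,56],
    [0,0,0,0.5,0.24,-0.3,56],
    [0,0,0,0.75,0.36,-0.25,56],
    [0,0,0,0.92,0.43,-0.24,56]
  ]
}}

```text
t: 17.55
ee_pos: [672.9, -166.6, 63.0]
orientation: [3.141, -0.001, 0.002]
ft_force: [0.2, 0.2, 0.2]
width: 55.9
grasp_force: 0.0
```

Request:
{"op": "servo_tool", "data": {
  "rows": [
    [0,0,0,0.07,0.033,0,56],
    [0,0,0,0.07,0.033,0,56],
    [0,0,0,0.07,0.033,0,56]
  ]
}}

```text
t: 17.92
ee_pos: [684.0, -171.7, 62.6]
orientation: [-3.141, 0.0, 0.001]
ft_force: [-0.7, 0.1, 0.6]
width: 55.8
grasp_force: 0.0
```

Run:
```python
from h import *
np.set_printoptions(precision=1,suppress=True)
o=ctrl.get_obs();print(o["t"],o["ee_pos"],o["orientation"],o["width"])
S=ctrl.get_image("scene")[0]
cv2.imwrite("pics/a5.png",cv2.resize(S[160:340,150:390],(800,600))[:,:,::-1])
```

```text
17.925 [ 684.  -171.7   62.6] [-3.1  0.   0. ] 55.827074335309185
```

View pics/a5.png

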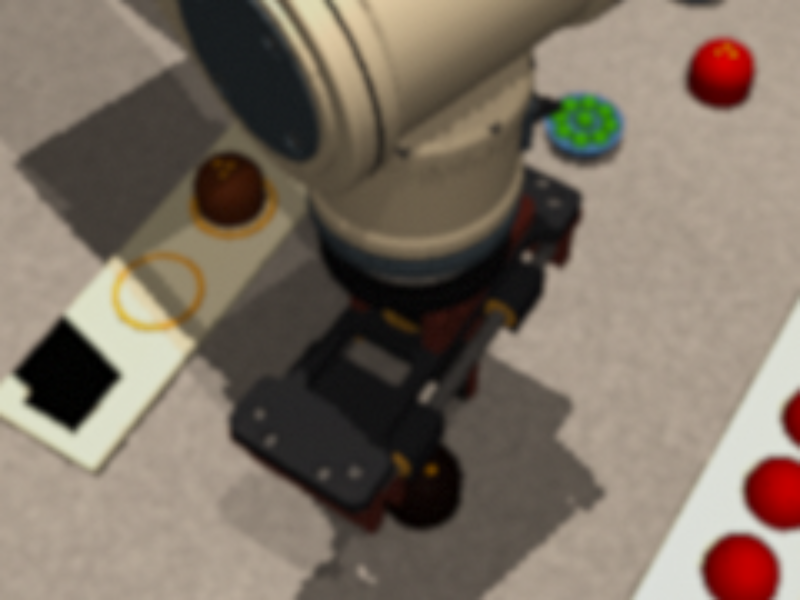

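The milk chocolate stands centred on ring 2 at (230,190). The gripper is above the dark one (425,490), and ring 1 at (158,290) is free beside the black card.

Request:
{"op": "servo_tool", "data": {
  "rows": [
    [0,0,0,0,0,0.1,56],
    [0,0,0,0,0,0.2,56],
    [0,0,0,0,0,0.26,56],
    [0,0,0,0,0,0.29,56],
    [0,0,0,0,0,0.29,56],
    [0,0,0,0,0,0.29,38],
    [0,0,0,0,0,0.29,38],
    [0,0,0,0,0,0.29,38],
    [0,0,0,0,0,0.29,38]
  ]
}}

```text
t: 19.1
ee_pos: [685.4, -172.2, 4.9]
orientation: [3.141, -0.0, 0.002]
ft_force: [-0.5, -0.3, 3.3]
width: 43.2
grasp_force: 30.0
```

Request:
{"op": "servo_tool", "data": {
  "rows": [
    [0,0,0,0,0,-0.1,38],
    [0,0,0,0,0,-0.22,38],
    [0,0,0,-0.08,-0.01,-0.3,38],
    [0,0,0,-0.25,-0.02,-0.3,38],
    [0,0,0,-0.5,-0.045,-0.3,38],
    [0,0,0,-0.75,-0.07,-0.3,38],
    [0,0,0,-0.92,-0.08,-0.3,38],
    [0,0,0,-0.975,-0.087,-0.3,38],
    [0,0,0,-0.975,-0.087,-0.3,38],
    [0,0,0,-0.975,-0.087,-0.3,38]
  ]
}}

```text
t: 20.35
ee_pos: [492.0, -155.1, 64.9]
orientation: [3.141, -0.0, 0.004]
ft_force: [1.0, -0.2, -0.1]
width: 43.0
grasp_force: 30.0
```

Request:
{"op": "servo_tool", "data": {
  "rows": [
    [0,0,0,0,0,0.1,38],
    [0,0,0,0,0,0.18,38],
    [0,0,0,0,0,0.22,38],
    [0,0,0,0,0,0.24,38],
    [0,0,0,0,0,0.248,38],
    [0,0,0,0,0,0.25,38],
    [0,0,0,0,0,0.25,38]
  ]
}}

```text
t: 21.22
ee_pos: [490.0, -154.6, 14.9]
orientation: [3.142, -0.0, 0.0]
ft_force: [-2.0, 0.3, 4.7]
width: 43.3
grasp_force: 30.0
```

Contact made. I release, rise, and move away toward -y (high) to clear the view.

Request:
{"op": "servo_tool", "data": {
  "rows": [
    [0,0,0,0,0,0,56],
    [0,0,0,0,0,0,56],
    [0,0,0,0,0,0,56],
    [0,0,0,0,0,-0.1,56],
    [0,0,0,0,0,-0.25,56],
    [0,0,0,0,0,-0.45,56],
    [0,0,0,-0.05,0.2,-0.65,56],
    [0,0,0,-0.1,0.5,-0.7,56],
    [0,0,0,-0.1,0.8,-0.7,56],
    [0,0,0,-0.1,1,-0.7,56]
  ]
}}

```text
t: 22.48
ee_pos: [469.7, -357.3, 154.7]
orientation: [3.141, -0.003, 0.002]
ft_force: [0.2, -0.8, -0.2]
width: 55.9
grasp_force: 0.0
```

Request:
{"op": "servo_tool", "data": {
  "rows": [
    [0,0,0,-0.1,0.25,0,56],
    [0,0,0,-0.2,0.5,0,56],
    [0,0,0,-0.3,0.75,0,56],
    [0,0,0,-0.4,0.9,0,56],
    [0,0,0,-0.4,0.9,0,56],
    [0,0,0,-0.4,0.9,0,56]
  ]
}}

```text
t: 23.22
ee_pos: [389.9, -533.9, 153.9]
orientation: [-3.141, 0.001, 0.0]
ft_force: [-0.1, 0.7, 0.6]
width: 56.0
grasp_force: 0.0
```

Run:
```python
from h import *
np.set_printoptions(precision=1,suppress=True)
o=ctrl.get_obs();print(o["t"],o["ee_pos"])
T=ctrl.get_image("top")[0];S=ctrl.get_image("scene")[0]
for n,m in (("dark",(490.5,-154.6)),("milk",(487,-79.6)),("car",(483.2,-4.8)),("white",(479.5,70))):
  for c,I in (("top",T),("scene",S)):
    u=px(c,np.array([*m,25.])); k,s=blob(I,u,14,0); print(n,c,s,plane(c,k,23)[:2]-m)
cv2.imwrite("pics/a6.png",np.vstack([cv2.resize(T[210:310,180:430],(750,300)),cv2.resize(S[140:300,80:480],(750,300))])[:,:,::-1])
```

```text
23.225 [ 389.9 -533.9  153.9]
dark top (25.6, 26.0) [-2.2  2. ]
dark scene (26.2, 32.2) [ 0.1 -1.3]
milk top (25.5, 25.6) [-2.3  1.1]
milk scene (24.1, 31.9) [-1.2 -1.6]
car top (25.4, 26.0) [-2.1 -0.2]
car scene (22.7, 31.9) [-2.3 -1.8]
white top (25.3, 25.5) [-2.8 -0.7]
white scene (15.1, 23.5) [  8.8 -11.8]
```

View pics/a6.png

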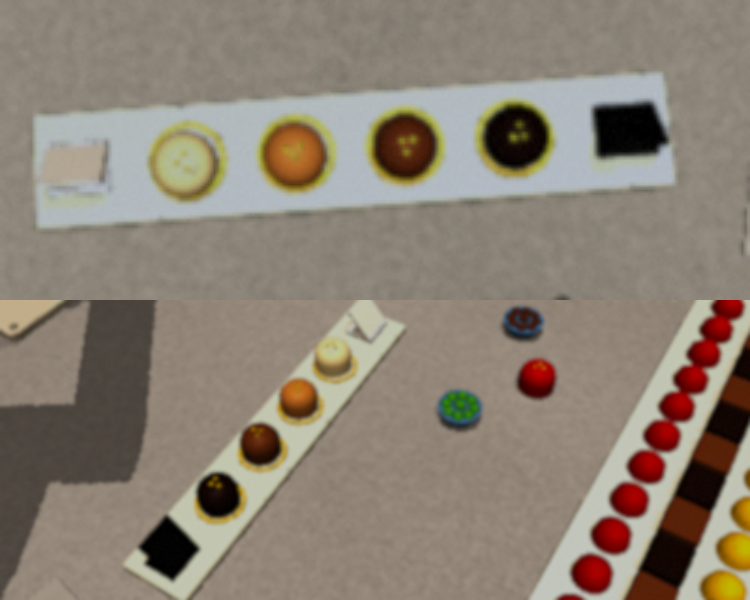

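All four chocolates stand upright inside their rings: ivory at (184,162) and caramel at (294,155), then milk (405,146) and dark (515,138) next to the black card. Gold shows around each one, so offsets are only a few mm. The red sweet has not moved.

```bash
python3 -c "
from workcell import ctrl
print(ctrl.close_job())"
```

```text
the job is handed in; nothing more can be done
None
```

The job is handed in: the final pictures show all four chocolates upright inside their rings, ivory to dark toward the black card, with the red sweet where it was; robot time was about 23 s of the 83 s allowed, and no verdict was returned.

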